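# Straighten the row of books and close it up with the bookend

### The arm

A 7-joint arm with a two-finger parallel gripper is mounted at the origin on the work surface. World frame = base frame: x ahead of the robot, y to its left, z up, the work surface at z = 0. Lengths are in m, angles in degrees, forces in N, time in s.
With the tool pointing down it reaches from about 0.425 to 0.95 m from the base axis. Payload 16.7 kg.
Tool frame: the origin (TCP) lies at the very end of the fingers, on their centre line; the grasp point (between the pads) lies behind it (arm.pinch_z is the z of the grasp point in the tool frame, in m); z points along the fingers, y is the line along which they close (so a half turn about z gives the same grasp; the last joint's range is limited). The gripper opens to 94 mm and grips with 3 to 60 N. Pads are 16 mm wide; open, the fingers measure 119 mm over their backs; the gripper's body (75 mm by 177 mm) begins 78 mm behind the grasp point.
Start: joints at [-85.686, 24.414, 4.234, 92.017, -1.954, 63.644, -3.845], TCP at [0.15, 0.658, 0.205] pointing down, gripper open.
Joint ranges: [-163.25, 163.25], [-28.42, 122.38], [-70.27, 78.77], [12.13, 141.07], [-58.53, 238.53], [9.26, 117.41], [-156.51, 156.51]. Speed limits (degrees/s): [108.29, 108.29, 136.94, 136.94, 172.46, 172.46, 172.46].

### API

Orientations are given as [roll, pitch, yaw] about the fixed x, y, z axes, in that order (R = Rz(yaw) Ry(pitch) Rx(roll)).
In Python, from station import arm gives the robot as it stands. The module is installed in compiled form; this text tells all that it offers.
- The arm moves only by the shell command python3 -m creep 'ROWS' [FORCE]. ROWS is JSON, a list that holds one entry, the list of rows, each a list of 7 numbers: the finger opening in mm, from 0 to 94, then the shift along the world's x, y, z in units of 250 mm (1.0 is 250 mm), then the turn, a rotation vector about the world's x, y, z in units of 180 degrees (1.0 is 180 degrees). In form: [[[fingers, x, y, z, ax, ay, az], ...]]. A call has exactly 8 rows; each row is the pose to reach, as a shift and turn from the pose commanded when the call began, turning the shorter way round; what a row does not reach only later rows make up. A row lasts 1/10 s, in which the tool goes at most 50 mm and 8.59 degrees, less where a joint would pass 70% of its speed; a pose out of reach is approached as far as the arm can. A call with a number of a shift or a turn outside -1 to 1 is refused whole. A call with a gripper value outside its range is refused whole. The fingers move at their own pace and stop on an object; FORCE is the grip in N (left out, the last holds). Time passes only in rows, so rows that repeat a pose let the fingers close, or fill a call up. It gives the time, the measured TCP pose, the force, the opening and the grip force at its end, in the units of the state.
- arm.get_state(): the state, without advancing time (a new reading comes with each control period).
- arm.grab_frame(name): name is "scene" or "top" or "wrist"; returns the picture (384x512x3 uint8, red, green, blue); there is no depth.
- arm.calibration(name): a dict with "vertical_fov" (degrees; the focal length in pixels is half the picture's height over the tangent of half this angle, whatever the lens; pixels are square), "cx", "cy" (the principal point, pixels), "position" and "orientation" of the camera in the world. Camera axes: x right, y down, z forward; pixel columns grow to the right and rows downward; lengths in m; the calibration is good to about 2 mm. A picture is of the moment at which its call begins: read the wrist's pose just before it. calibration takes no time and is no camera call; for the wrist camera it gives the pose at the moment of the call.
- arm.hand_in(): hands the job in; it is judged then, once.
Trained networks look in the newest picture that a camera, given by its name, has taken for a name from the list of things; names that differ only in an ending like _2 or _b are one class to them, and where a whole thing is asked for, a point or a joint stands for the part that bears it (a point fixed in the world has none). Each returns a list of dicts, best first, with "score" (0 to 1); they miss things now and then, are a little off and sometimes report something else, mostly with a low value. They report only what shows in the picture. A call takes as long as a camera call. They do not tell look-alikes from the thing itself.
- arm.outline_of(camera, name): "region" (384x512 bool, what is visible of it) and "at" ([column, row] in pixels, amid what is visible of it).
- arm.mark_of(camera, name): "at" ([column, row] in pixels: a listed point, or the origin of a listed thing).
The state is a dict: "time": time; "joint_positions": joint angles; "joint_vel": joint speeds; "joint_efforts": joint torques, N m; "position": TCP position; "tcp_rot": TCP orientation; "contact_force": force on the tool from outside, world axes, zero at the start; "ft_torque": the same for the moment, N m; "grip_width": finger opening in m; "finger_force": force on a finger pad.
Only numpy, scipy, OpenCV 4.12 (cv2) and the standard library are available. Lean on these libraries where they do the work, as an engineer would, in place of code of your own. Each camera call takes 0.05 s, during which the arm holds its last target. There are 200 camera calls.

### The job

Tidy the row of books beside the wooden cube shelf on the sideboard by pushing only: push the book that stands out in front back until all four spines are in line with the shelf's front edge, and slide the quarter-round wooden bookend along until the books stand close together, with no gaps, between its flat face and the side of the shelf. Grip nothing, pick nothing up and knock nothing over, leave everything else where it is, and take the hand away at the end.

Things in the scene. Friction and masses are not known exactly. Their poses are not given: they have to be found in the camera images.
- shelf_unit: Open wooden cube shelf, fixed, 180 deep x 260 wide x 210 high, trailing plant on top (to 350 high, none over the books). Origin: foot of its front edge, on the side where the books stand. x into its depth (away from the robot), y across it away from the books, z up. Its side face is the plane y = 0 of this frame, the line for the spines is x = 0, and the row runs along -y.
- book_a: Hardback (white cover) standing in the row, loose: 22 thick, 150 high, 105 deep. Origin: foot of the spine, mid-thickness. x from spine to fore-edge, y through the thickness, z up. The four books stand in any order, a few mm to 20 mm apart, spines to the robot; one of the four stands 22 to 45 mm out in front (towards -x).
- book_b: Hardback (grey cover) standing in the row, loose: 30 thick, 160 high, 110 deep. Origin: foot of the spine, mid-thickness. x from spine to fore-edge, y through the thickness, z up. The four books stand in any order, a few mm to 20 mm apart, spines to the robot; one of the four stands 22 to 45 mm out in front (towards -x).
- book_c: Hardback (cream cover) standing in the row, loose: 18 thick, 140 high, 100 deep. Origin: foot of the spine, mid-thickness. x from spine to fore-edge, y through the thickness, z up. The four books stand in any order, a few mm to 20 mm apart, spines to the robot; one of the four stands 22 to 45 mm out in front (towards -x).
- book_d: Hardback (grey-blue cover) standing in the row, loose: 34 thick, 155 high, 112 deep. Origin: foot of the spine, mid-thickness. x from spine to fore-edge, y through the thickness, z up. The four books stand in any order, a few mm to 20 mm apart, spines to the robot; one of the four stands 22 to 45 mm out in front (towards -x).
- bookend: Quarter-round walnut bookend, loose, 90 wide (x), 110 long (y), 110 high. Origin: foot of the flat upright face for the books, mid-width; y points out of it towards the books. Round back: tail at y = -110, nearly upright for its lowest 30. Starts 15 to 90 clear of the row, turned up to 0.22 rad. Bookend and books, 1.5 kg, slide with about 10 N until the row meets the shelf, which is rigid.
- candle: Candle in a glass tumbler, 68 dia x 80, in front of the shelf unit. Origin: centre of underside. To be left where it is.
- succulent: Succulent in a terracotta pot, 70 dia x 85, behind the books. Origin: centre of underside. To be left where it is.
- trinket_bowl: Small blue ceramic bowl, 96 dia x 32, in front of the bookend. Origin: centre of underside. To be left where it is.
- picture_frame: Small upright picture frame, 22 thick (x) x 135 wide (y) x 175 high, behind the bookend. Origin: centre of underside. To be left where it is.
- flat_book: Large teal book lying flat, 160 (x) x 220 (y) x 32, to the right. Origin: centre of underside. To be left where it is.
- ornament: White faceted ceramic ball ornament, 90 dia x 84, on top of the flat book. Origin: centre of underside. To be left where it is.
Not all that is in view belongs to the job. What is shaped like the book_a but orange or red is not meant.

How it is judged:
By the outcome, as a careful person would: the job done as asked, in the order asked, and still so for the second after the job is handed in, with the robot touching nothing.
It also fails if it takes over 48 s, if anything falls off the work surface, if the arm or the gripper's body presses on something with over 40 N, if the wrist force passes 120 N, or if a joint passes its speed limit or range.

## Working session

There is one attempt and no reset: what is moved stays moved. The work goes in short steps, Python scripts to look and compute and a shell command to move; the robot and the scene stay as the last step left them, time stands still between calls to the robot, and variables do not carry over. Pictures are saved under pics/ and viewed, at most 10 in all, crops included, and the job is handed in when it is done.

```bash
mkdir -p pics; python3 - <<'E'
from station import arm
import cv2,numpy as np
for n in("scene","top"):
    im=arm.grab_frame(n); cv2.imwrite(f"pics/{n}1.png",im[:,:,::-1]); c=arm.calibration(n); print(n,c)
    for k in "shelf_unit book_a book_b book_c book_d bookend candle succulent trinket_bowl picture_frame".split():
        print(k,[(np.round(d["at"]).tolist(),round(d["score"],2)) for d in arm.mark_of(n,k)][:4])
print(arm.get_state()); print(arm.pinch_z)
E
```

```text
scene {'vertical_fov': 51.2132139087111, 'cx': 251.88078859692547, 'cy': 190.22464425438514, 'position': array([0.58840895, 0.26705409, 1.33274965]), 'orientation': array([-161.60659762,    0.25832101,  171.63521748])}
shelf_unit []
book_a [([302.0, 253.0], 0.81), ([356.0, 310.0], 0.77), ([265.0, 236.0], 0.75), ([254.0, 225.0], 0.72)]
book_b [([302.0, 253.0], 0.81), ([356.0, 310.0], 0.77), ([265.0, 236.0], 0.75), ([254.0, 225.0], 0.72)]
book_c [([302.0, 253.0], 0.81), ([356.0, 310.0], 0.77), ([265.0, 236.0], 0.75), ([254.0, 225.0], 0.72)]
book_d [([302.0, 253.0], 0.81), ([356.0, 310.0], 0.77), ([265.0, 236.0], 0.75), ([254.0, 225.0], 0.72)]
bookend [([235.0, 203.0], 0.96)]
candle [([296.0, 291.0], 0.9)]
succulent [([200.0, 239.0], 0.77)]
trinket_bowl [([283.0, 186.0], 0.83)]
picture_frame [([202.0, 198.0], 0.69), ([201.0, 236.0], 0.67)]
top {'vertical_fov': 56.96417726681402, 'cx': 255.83485605818396, 'cy': 185.8804856839367, 'position': array([ 0.4323672 , -0.15177121,  1.06497645]), 'orientation': array([-174.24127329,   -0.2917311 ,  -91.74299148])}
shelf_unit [([173.0, 189.0], 0.
[... 679 characters left out ...]
array([-85.68646204,  24.4142803 ,   4.2353168 ,  92.01625317,
        -1.95322458,  63.64479946,  -3.84481563]), 'joint_vel': array([-0.00065463,  0.06219214, -0.02057166, -0.12312844, -0.02558592,
       -0.06007626, -0.08420594]), 'joint_efforts': array([-2.34086583e-04, -9.35545921e+01,  3.66265699e+00, -4.54546952e+01,
       -4.90186480e-02,  1.31417878e-02,  4.76671562e-05]), 'position': array([0.1504814 , 0.65797779, 0.20546694]), 'tcp_rot': array([-1.79996773e+02, -6.07585247e-04,  1.67116379e+02]), 'contact_force': array([0.09860166, 0.82319082, 0.81026707]), 'ft_torque': array([ 0.00873167, -0.01751917, -0.01719267]), 'finger_force': 0.0, 'grip_width': 0.09423753299439344}
-0.0188
```

View pics/scene1.png

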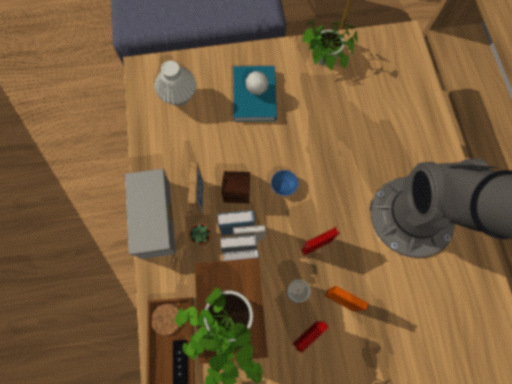

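View pics/top1.png

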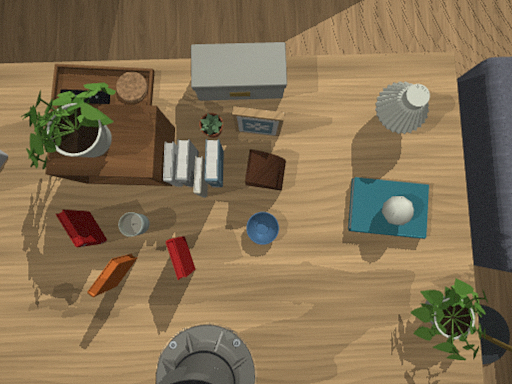

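The scene view shows the row at about (240,235) with the bookend at (236,187). In the top view the books are at cols 168, 184, 198 and 213, and the third stands out. The bookend is at (265,170), and a red decoy stands at (180,257). Next I'll enlarge the crop.

```bash
cat >h.py <<'E'
import numpy as np,cv2
from scipy.spatial.transform import Rotation as R
from station import arm
def cam(n):
    c=arm.calibration(n); f=192/np.tan(np.radians(c["vertical_fov"]/2))
    return R.from_euler("xyz",c["orientation"],degrees=True).as_matrix(),c["position"],f,c["cx"],c["cy"]
def bp(n,uv,z,c=None):
    M,p,f,cx,cy=c or cam(n); uv=np.atleast_2d(uv).astype(float)
    d=np.c_[(uv[:,0]-cx)/f,(uv[:,1]-cy)/f,np.ones(len(uv))]@M.T
    return p+d*((z-p[2])/d[:,2])[:,None]
def pj(n,X,c=None):
    M,p,f,cx,cy=c or cam(n); q=(np.atleast_2d(X)-p)@M
    return np.c_[q[:,0]/q[:,2]*f+cx,q[:,1]/q[:,2]*f+cy]
E
python3 - <<'E'
from h import *
im=cv2.imread("pics/top1.png")[95:245,145:305]
im=cv2.resize(im,None,fx=4,fy=4,interpolation=cv2.INTER_CUBIC)
for i in range(0,160,20): cv2.putText(im,str(145+i),(i*4,10),0,.35,(0,0,255))
for i in range(0,150,20): cv2.putText(im,str(95+i),(0,i*4+5),0,.35,(0,0,255))
cv2.imwrite("pics/crop1.png",im)
print(bp("top",[[262,226],[180,257]],0.0),bp("top",[[251,172],[173,189],[182,238]],0))
E
```

```text
[[ 0.41846276 -0.17522048  0.        ]
 [ 0.33468504  0.07046285  0.        ]] [[ 0.58233659 -0.14707187  0.        ]
 [ 0.53757269  0.08975007  0.        ]
 [ 0.39023857  0.06401881  0.        ]]
```

View pics/crop1.png

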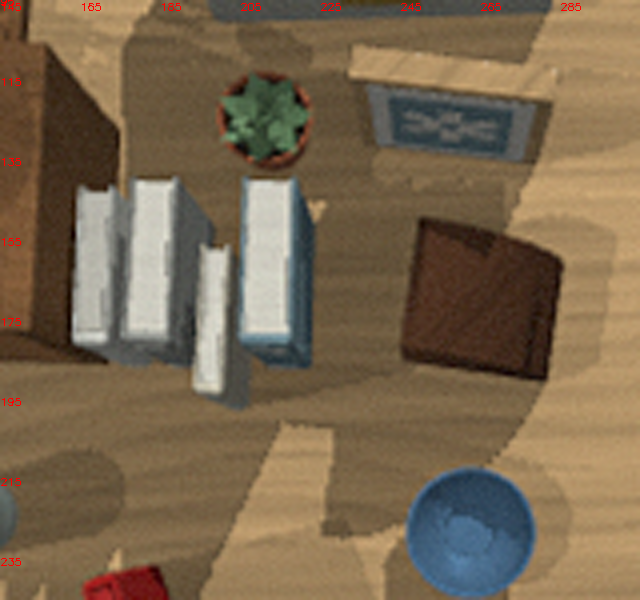

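```bash
python3 - <<'E'
from h import *
np.set_printoptions(precision=4,suppress=True)
c=cam("top")
def P(l,z): print(bp("top",np.array(l)/4+[145,95],z,c)[:,:2].tolist() if 0 else np.round(bp("top",np.array(l)/4+[145,95],z,c)[:,:2],4).tolist())
print("shelf top back, front"); P([[45,43],[31,335]],.21); print("shelf foot front");P([[108,362]],0)
print("a top: spineL,R,foreL,R");P([[73,345],[111,346],[79,188],[114,188]],.15)
print("b");P([[121,338],[168,339],[132,180],[178,180]],.16)
print("c");P([[193,391],[222,393],[201,247],[230,247]],.14)
print("d");P([[240,336],[291,338],[244,180],[296,180]],.155)
print("feet d R, c R");P([[311,367],[245,408]],0)
print("bookend top face edge back/front, tail foot");P([[420,218],[402,357]],.11);P([[562,262],[547,380]],0.03)
print("bowl");P([[472,530]],.03)
print("frame front foot");P([[372,145],[530,162]],0)
print("succ");P([[265,115]],.07)
E
```

```text
shelf top back, front
[[0.7256, 0.0822], [0.5433, 0.0911]]
shelf foot front
[[0.5483, 0.0927]]
a top: spineL,R,foreL,R
[[0.5437, 0.0809], [0.5424, 0.0562], [0.6475, 0.0765], [0.6468, 0.0536]]
b
[[0.5461, 0.0475], [0.5446, 0.0173], [0.6494, 0.0396], [0.6485, 0.0097]]
c
[[0.5123, 0.0051], [0.5104, -0.0138], [0.6077, -0.0014], [0.6072, -0.0206]]
d
[[0.5458, -0.0283], [0.5435, -0.0612], [0.6485, -0.0325], [0.6475, -0.0665]]
feet d R, c R
[[0.5399, -0.0604], [0.5104, -0.0101]]
bookend top face edge back/front, tail foot
[[0.6291, -0.1466], [0.5338, -0.1317]]
[[0.6094, -0.2503], [0.5221, -0.2359]]
bowl
[[0.4144, -0.1773]]
frame front foot
[[0.7098, -0.1108], [0.6929, -0.2317]]
succ
[[0.7158, -0.0372]]
```

The crop shows, from the shelf outward, white, grey, cream (about 30 mm out) and blue; the bookend is turned about −6° relative to the shelf. I'm closing the fingers and moving to a viewing pose in front of the row.

```bash
python3 -m creep '[[[0,0.2,-0.4,0.4,0,0,0.03],[0,0.5,-0.88,0.4,0,0,0.056],[0,0.5,-0.88,0.4,0,0,0.056],[0,0.5,-0.88,0.4,0,0,0.056],[0,0.5,-0.88,0.4,0,0,0.056],[0,0.5,-0.88,0.4,0,0,0.056],[0,0.5,-0.88,0.4,0,0,0.056],[0,0.5,-0.88,0.4,0,0,0.056]]]' 20
python3 -m creep '[[[0,0.56,-0.88,0,0,0,0],[0,0.56,-0.88,0,0,0,0],[0,0.56,-0.88,0,0,0,0],[0,0.56,-0.88,0,0,0,0],[0,0.56,-0.88,0,0,0,0],[0,0.56,-0.88,0,0,0,0],[0,0.56,-0.88,0,0,0,0],[0,0.56,-0.88,0,0,0,0]]]'
python3 -m creep '[[[0,0.12,-0.88,0,0,0,0],[0,0.12,-0.88,0,0,0,0],[0,0.12,-0.88,0,0,0,0],[0,0.12,-0.88,0,0,0,0],[0,0.12,-0.88,0,0,0,0],[0,0.12,-0.88,0,0,0,0],[0,0.12,-0.88,0,0,0,0],[0,0.12,-0.88,0,0,0,0]]]'
python3 - <<'E'
from h import *
print(arm.calibration("wrist"))
im=arm.grab_frame("wrist"); cv2.imwrite("pics/w1.png",cv2.resize(im[:,:,::-1],(800,600)))
E
```

```text
time: 1.9
position: [0.2755, 0.4381, 0.3058]
tcp_rot: [179.9, 0.0, 177.2]
contact_force: [0.2, 0.5, -1.2]
grip_width: 0.033
finger_force: 0.0
time: 2.7
position: [0.4148, 0.2196, 0.3051]
tcp_rot: [-180.0, -0.0, 177.3]
contact_force: [-0.3, 0.6, -0.2]
grip_width: 0.0005
finger_force: 0.0
time: 3.5
position: [0.4454, 0.0001, 0.3053]
tcp_rot: [-180.0, -0.0, 177.4]
contact_force: [-0.3, 0.0, 0.5]
grip_width: 0.0006
finger_force: 0.0
{'vertical_fov': 63.47684712378767, 'cx': 247.23911201079136, 'cy': 191.54042212177242, 'position': array([0.36467318, 0.00455423, 0.48443659]), 'orientation': array([ 1.63892092e+02, -6.54108250e-02,  8.73567619e+01])}
```

View pics/w1.png

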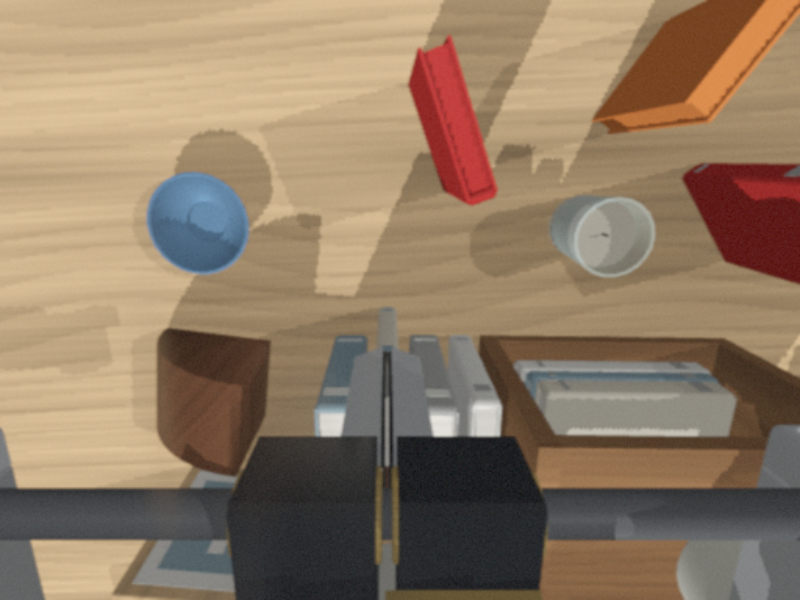

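The wrist view shows the spine feet near row 338: blue 337–367, grey 411–437, white 449–472. The cream foot is at about (388,308), and the shelf's foot edge runs (481,338)–(725,340).

```bash
python3 - <<'E'
from h import *
im=arm.grab_frame("wrist")
cv2.imwrite("pics/w2.png",cv2.resize(im[190:290,90:490,::-1],None,fx=2,fy=2,interpolation=cv2.INTER_CUBIC)) 
s=.64
n=["d","d","b","b","a","a","shelf","shelfend","c","c","be near top L","be near top R"]
px=np.array([[337,338],[367,337],[411,336],[437,337],[449,338],[472,337],[481,338],[725,340],[380,308],[397,308]])*s
for k,v in zip(n,bp("wrist",px,0)): print(k,np.round(v[:2],4))
print(np.round(bp("wrist",np.array([[160,330],[270,342],[240,474]])*s,.11)[:,:2],4))
c=im[200:235,200:320,::-1]
cv2.imwrite("pics/w2.png",cv2.resize(c,None,fx=6.5,fy=6.5,interpolation=cv2.INTER_CUBIC))
E
```

```text
d [ 0.5448 -0.0563]
d [ 0.5452 -0.0244]
b [0.5463 0.0224]
b [0.5487 0.05  ]
a [0.5504 0.0627]
a [0.5505 0.0872]
shelf [0.552  0.0968]
shelfend [0.5666 0.3568]
c [ 0.5136 -0.009 ]
c [0.5145 0.0088]
[[ 0.4901 -0.1867]
 [ 0.5048 -0.0981]
 [ 0.6294 -0.1392]]
```

View pics/w2.png

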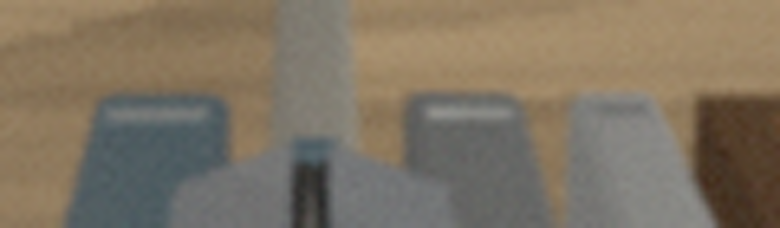

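All three in-line spines are flush with the shelf edge within a fraction of a pixel (row ≈214.6), and cream stands about 32 mm out. I'll lower the closed fingers in front of it.

```bash
python3 -m creep '[[[0,0,0,-0.4,0,0,0],[0,0,0,-0.94,0,0,0],[0,0,0,-0.94,0,0,0],[0,0,0,-0.94,0,0,0],[0,0,0,-0.94,0,0,0],[0,0,0,-0.94,0,0,0],[0,0.1,0,-0.94,0,0,0],[0,0.18,0,-0.94,0,0,0]]]'
python3 -m creep '[[[0,0.02,0,0,0,0,0],[0,0.04,0,0,0,0,0],[0,0.06,0,0,0,0,0],[0,0.08,-0.002,0,0,0,0],[0,0.1,-0.004,0,0,0,0],[0,0.12,-0.006,0,0,0,0],[0,0.12,-0.006,0,0,0,0],[0,0.12,-0.006,0,0,0,0]]]'
python3 - <<'E'
from h import *
print(arm.get_state()["position"])
im=arm.grab_frame("wrist"); cv2.imwrite("pics/w3.png",cv2.resize(im[:,:,::-1],(800,600)))
E
```

```text
time: 4.4
position: [0.4921, -0.0012, 0.0722]
tcp_rot: [180.0, 0.1, 177.3]
contact_force: [0.4, -0.0, 0.8]
grip_width: 0.0003
finger_force: 0.0
time: 5.2
position: [0.5205, -0.0037, 0.0704]
tcp_rot: [-180.0, -0.0, 177.2]
contact_force: [0.7, 0.5, -0.2]
grip_width: 0.0005
finger_force: 0.0
[ 0.5204804  -0.00367385  0.07037477]
```

View pics/w3.png

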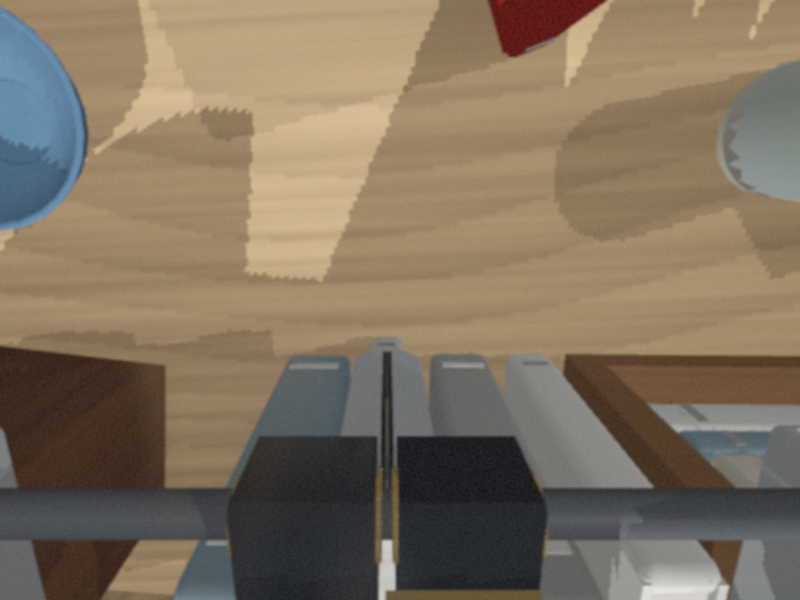

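The view now shows the shelf foot corner at (565,355) and the blue, grey and white spine feet at rows 355–357, with the finger hiding the cream spine. I'll compute the line.

```bash
python3 - <<'E'
from h import *
px=np.array([[292,357],[345,357],[437,356],[480,356],[508,356],[548,356],[565,355],[780,356]])*.64
print(np.round(bp("wrist",px,0)[:,:2],4))
im=arm.grab_frame("wrist")
g=cv2.cvtColor(im,cv2.COLOR_RGB2GRAY).astype(float)
for c in (205,295,335,380,440): print(c,g[220:236,c-4:c+5].mean(1).round().astype(int))
E
```

```text
[[ 0.5422 -0.056 ]
 [ 0.5437 -0.0267]
 [ 0.5457  0.0243]
 [ 0.5469  0.0481]
 [ 0.5476  0.0636]
 [ 0.5487  0.0858]
 [ 0.5486  0.0952]
 [ 0.5552  0.2144]]
205 [143 137 128 121 120 117 116 110  99  94  92  96 107 125 133 137]
295 [138 136 137 137 140 138 123 108 102 100 101 111 132 142 150 126]
335 [138 136 137 139 143 143 139 134 133 132 129 120 115 120 130 131]
380 [135 137 138 138 139 137 123  88  69  69  70  69  66  67  68  70]
440 [145 145 143 143 143 145 140 104  73  67  66  66  66  65  76  88]
```

```bash
python3 -m creep '[[[0,0.01,0,0,0,0,0],[0,0.02,0,0,0,0,0],[0,0.03,-0.002,0,0,0,0],[0,0.04,-0.002,0,0,0,0],[0,0.048,-0.003,0,0,0,0],[0,0.052,-0.003,0,0,0,0],[0,0.052,-0.003,0,0,0,0],[0,0.052,-0.003,0,0,0,0]]]'
python3 -m creep '[[[0,-0.1,0,0,0,0,0],[0,-0.2,0,0,0,0,0],[0,-0.3,0,0.2,0,0,0],[0,-0.38,0,0.4,0,0,0],[0,-0.38,0,0.5,0,0,0],[0,-0.38,0,0.5,0,0,0],[0,-0.38,0,0.5,0,0,0],[0,-0.38,0,0.5,0,0,0]]]'
python3 - <<'E'
from h import *
im=arm.grab_frame("wrist"); cv2.imwrite("pics/w4.png",cv2.resize(im[190:290,150:350,::-1],None,fx=4,fy=4,interpolation=cv2.INTER_CUBIC))
E
```

```text
time: 6.1
position: [0.5335, -0.0043, 0.0705]
tcp_rot: [-180.0, 0.0, 177.2]
contact_force: [-0.2, -0.4, 0.7]
grip_width: 0.0006
finger_force: 0.0
time: 6.9
position: [0.4381, -0.0042, 0.1947]
tcp_rot: [-180.0, -0.1, 177.2]
contact_force: [0.0, -0.2, -0.7]
grip_width: 0.0007
finger_force: 0.0
```

View pics/w4.png

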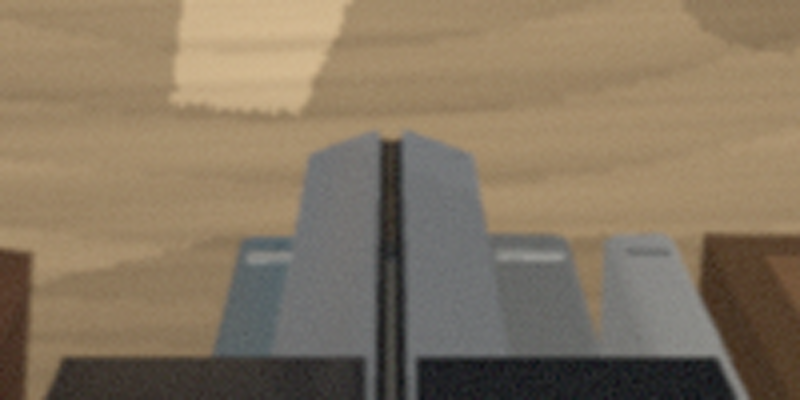

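The fingers still hide the cream spine, so I'm moving sideways for a clear view.

```bash
python3 -m creep '[[[0,0,-0.2,0.1,0,0,0],[0,0,-0.34,0.1,0,0,0],[0,0,-0.34,0.1,0,0,0],[0,0,-0.34,0.1,0,0,0],[0,0,-0.34,0.1,0,0,0],[0,0,-0.34,0.1,0,0,0],[0,0,-0.34,0.1,0,0,0],[0,0,-0.34,0.1,0,0,0]]]'
python3 - <<'E'
from h import *
im=arm.grab_frame("wrist"); np.save("w5.npy",im); cv2.imwrite("pics/w5.png",cv2.resize(im[190:290,200:400,::-1],None,fx=4,fy=4,interpolation=cv2.INTER_CUBIC))
E
```

```text
time: 7.75
position: [0.4385, -0.0888, 0.2203]
tcp_rot: [-180.0, -0.0, 177.2]
contact_force: [-0.1, -0.1, 0.1]
grip_width: 0.0005
finger_force: 0.0
```

View pics/w5.png

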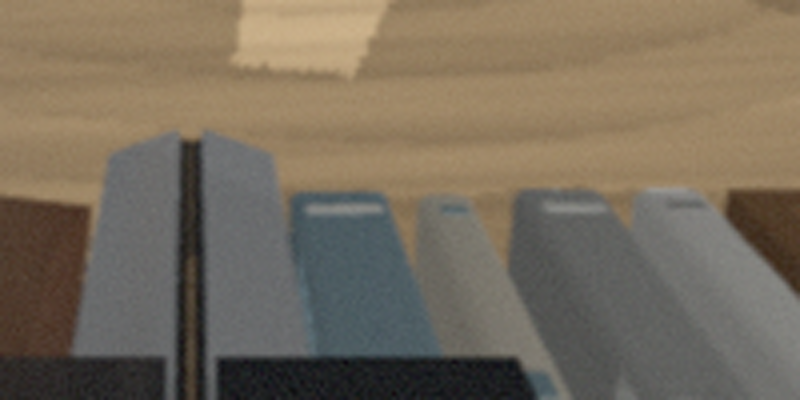

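The cream spine foot is now visible at about (440,195) in the crop, against blue 191, grey 190 and shelf 190. It is in line or very slightly past it. I'll measure this sub-pixel.

```bash
python3 - <<'E'
from h import *
im=np.load("w5.npy")
c=cam("wrist")
for n,a,b in(("d",277,294),("c",307,314),("b",333,348),("a",363,374),("sh",386,399)):
    p=im[:,a:b].astype(float).mean(1)  # rows x rgb
    q=p[225:252]; hi=p[228:233].mean(0)
    d=np.linalg.norm(q-hi,axis=1); k=np.argmax(np.diff(d)); 
    g=np.diff(d)[max(k-2,0):k+3]; r=225+.5+np.sum(g*np.arange(max(k-2,0),k+3))/g.sum()
    print(n,round(r,2),d.round().astype(int)[8:22],bp("wrist",[[(a+b)/2,r]],0,c)[0,:2].round(4))
E
```

```text
d 236.88 [ 0  5 13 19 36 75 93 78 42 37 54 84 91 90] [ 0.5416 -0.0391]
c 238.74 [10 18 20 17 14 27 41 46 61 65 55 49 50 50] [ 0.5461 -0.0041]
b 236.99 [12 13 10 16 47 70 72 57 41 39 60 74 75 77] [0.5455 0.0378]
a 236.53 [ 8  7  3 13 36 36 37 47 50 39 36 38 39 39] [0.5468 0.0769]
sh 237.02 [  6   2   2   8  59 103 114 114 114 114 116 119 122 122] [0.5492 0.1106]
```

Cream is about 1.5 mm past the line, which is effectively flush. Next I'll raise the hand, turn it a quarter and move behind the bookend's tail with the fingers apart, so two points push it square.

```bash
python3 -c "
from station import arm; print(arm.get_state()['joint_positions'].round(1))"
python3 -m creep '[[[50,0,-0.2,0.05,0,0,0.047],[50,0.1,-0.4,0.05,0,0,0.094],[50,0.2,-0.6,0.05,0,0,0.14],[50,0.35,-0.75,0.05,0,0,0.188],[50,0.5,-0.885,0.05,0,0,0.235],[50,0.514,-0.885,0.05,0,0,0.282],[50,0.514,-0.885,0.05,0,0,0.329],[50,0.514,-0.885,0.05,0,0,0.376]]]'
python3 -m creep '[[[50,0,0,0,0,0,0.047],[50,0,0,0,0,0,0.09],[50,0,0,0,0,0,0.124],[50,0,0,0,0,0,0.124],[50,0,0,0,0,0,0.124],[50,0,0,0,0,0,0.124],[50,0,0,0,0,0,0.124],[50,0,0,0,0,0,0.124]]]'
python3 - <<'E'
from h import *
print(arm.get_state()['joint_positions'].round(1))
im=arm.grab_frame("top"); cv2.imwrite("pics/t2.png",cv2.resize(im[80:250,140:340,::-1],None,fx=3.5,fy=3.5,interpolation=cv2.INTER_CUBIC))
E
```

```text
[-42.3  -0.   46.6 120.8   0.   59.2  91.5]
time: 8.6
position: [0.5414, -0.2813, 0.2276]
tcp_rot: [179.6, -1.3, -143.5]
contact_force: [0.1, 0.2, -0.9]
grip_width: 0.0499
finger_force: 0.0
time: 9.4
position: [0.5408, -0.2816, 0.2286]
tcp_rot: [179.6, -1.1, -121.3]
contact_force: [0.5, 0.3, 0.8]
grip_width: 0.0502
finger_force: 0.0
[ 51.6  21.9 -39.6  96.9  16.   67.4 156.3]
```

View pics/t2.png

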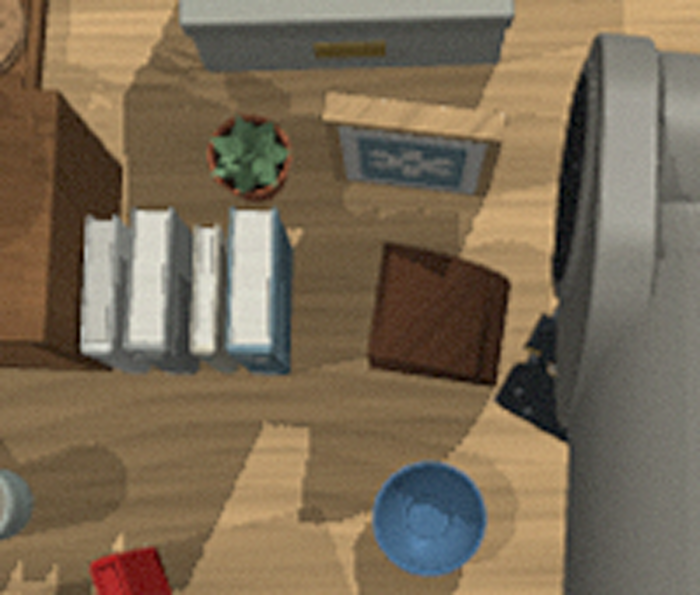

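The top view shows cream now in line with its neighbours, with the frame and bookend untouched. Joint 7 is at its limit, so I'll turn the other way, which aims the camera toward the books at a height that clears them.

```bash

python3 -m creep '[[[50,0,0,0,0,0,-0.047],[50,0,0,0,0,0,-0.094],[50,0,0,0,0,0,-0.14],[50,0,0,0,0,0,-0.188],[50,0,0,0,0,0,-0.235],[50,0,0,0,0,0,-0.282],[50,0,0,0,0,0,-0.329],[50,0,0,0,0,0,-0.376]]]'
python3 -m creep '[[[50,0,0,0,0,0,-0.047],[50,0,0,0,0,0,-0.094],[50,0,0,0,0,0,-0.14],[50,0,0,0,0,0,-0.188],[50,0,0,0,0,0,-0.235],[50,0,0,0,0,0,-0.282],[50,0,0,0,0,0,-0.329],[50,0,0,0,0,0,-0.376]]]'
python3 -c "
from station import arm; print(arm.get_state()['joint_positions'].round(1))"
```

```text
time: 10.25
position: [0.541, -0.2805, 0.228]
tcp_rot: [179.6, -1.3, 170.7]
contact_force: [0.4, 0.2, -0.8]
grip_width: 0.0498
finger_force: 0.0
time: 11.05
position: [0.541, -0.2806, 0.2282]
tcp_rot: [179.6, -1.2, 103.0]
contact_force: [0.2, 0.6, 0.3]
grip_width: 0.0499
finger_force: 0.0
[ 34.1  18.3 -15.   98.1   3.8  64.6  31.1]
```

```bash
python3 - <<'E'
from h import *
s=arm.get_state()
e=lambda a:R.from_euler("xyz",a,degrees=True)
print(((e([180,0,87])*e(s["tcp_rot"]).inv()).as_rotvec(degrees=True)/180).round(4),((np.array([.568,-.295,.2])-s["position"])/.25).round(3))
E
```

```text
[-0.007   0.0015 -0.0887] [ 0.108 -0.058 -0.113]
```

```bash

python3 -m creep '[[[50,0.108,-0.058,-0.1,-0.007,0.0015,-0.047],[50,0.108,-0.058,-0.1,-0.007,0.0015,-0.0887],[50,0.108,-0.058,-0.1,-0.007,0.0015,-0.0887],[50,0.108,-0.058,-0.3,-0.007,0.0015,-0.0887],[50,0.108,-0.058,-0.5,-0.007,0.0015,-0.0887],[50,0.108,-0.058,-0.7,-0.007,0.0015,-0.0887],[50,0.108,-0.058,-0.812,-0.007,0.0015,-0.0887],[50,0.108,-0.058,-0.812,-0.007,0.0015,-0.0887]]]'
python3 -m creep '[[[50,0,0.04,0,0,0,0],[50,0,0.08,0,0,0,0],[50,0,0.12,0,0,0,0],[50,0,0.16,0,0,0,0],[50,0.002,0.2,0,0,0,0],[50,0.004,0.24,0,0,0,0],[50,0.006,0.28,0,0,0,0],[50,0.008,0.3,0,0,0,0]]]'
python3 - <<'E'
from h import *
print(arm.get_state()["tcp_rot"])
a=arm.grab_frame("wrist"); b=arm.grab_frame("top")[80:250,140:340]
b=cv2.resize(b,(400,340)); a=cv2.resize(a,(400,300))
o=np.zeros((340,800,3),np.uint8); o[:300,:400]=a; o[:,400:]=b
cv2.imwrite("pics/m1.png",o[:,:,::-1])
E
```

```text
time: 11.85
position: [0.5654, -0.2943, 0.022]
tcp_rot: [-179.7, -0.1, 87.6]
contact_force: [-0.3, 1.2, 0.3]
grip_width: 0.0496
finger_force: 0.0
time: 12.65
position: [0.5703, -0.2198, 0.0259]
tcp_rot: [179.9, 0.0, 87.4]
contact_force: [-0.3, -4.3, 3.3]
grip_width: 0.0497
finger_force: 2.5
[1.79944310e+02 2.82212125e-02 8.74393626e+01]
```

View pics/m1.png

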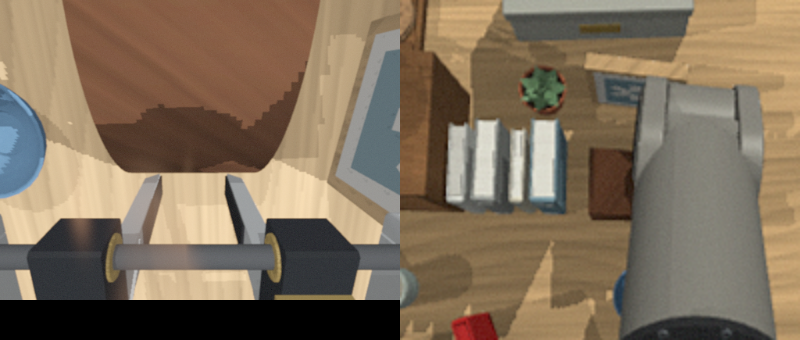

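The wrist view shows both fingers squarely against the bookend's tail (around (190,172)) and the bookend now parallel to the row. The other objects haven't moved. Pushing on.

```bash

python3 -m creep '[[[50,0.001,0.02,0,0,0,0],[50,0.002,0.04,0,0,0,0],[50,0.003,0.06,0,0,0,0],[50,0.004,0.08,0,0,0,0],[50,0.005,0.1,0,0,0,0],[50,0.006,0.12,0,0,0,0],[50,0.007,0.14,0,0,0,0],[50,0.008,0.16,0,0,0,0]]]'
python3 -m creep '[[[50,0.001,0.015,0,0,0,0],[50,0.0015,0.03,0,0,0,0],[50,0.002,0.045,0,0,0,0],[50,0.003,0.06,0,0,0,0],[50,0.004,0.075,0,0,0,0],[50,0.005,0.09,0,0,0,0],[50,0.006,0.105,0,0,0,0],[50,0.006,0.12,0,0,0,0]]]'
python3 - <<'E'
from h import *
b=arm.grab_frame("top")[90:230,140:340]
cv2.imwrite("pics/m2.png",cv2.resize(b[:,:,::-1],None,fx=4,fy=4,interpolation=cv2.INTER_CUBIC))
E
```

```text
time: 13.55
position: [0.5719, -0.1801, 0.0253]
tcp_rot: [180.0, -0.0, 87.4]
contact_force: [-0.3, -4.9, 3.2]
grip_width: 0.0497
finger_force: 2.5
time: 14.35
position: [0.5732, -0.1509, 0.0253]
tcp_rot: [-180.0, 0.0, 87.4]
contact_force: [-0.8, -10.3, 3.7]
grip_width: 0.0498
finger_force: 4.6
```

View pics/m2.png

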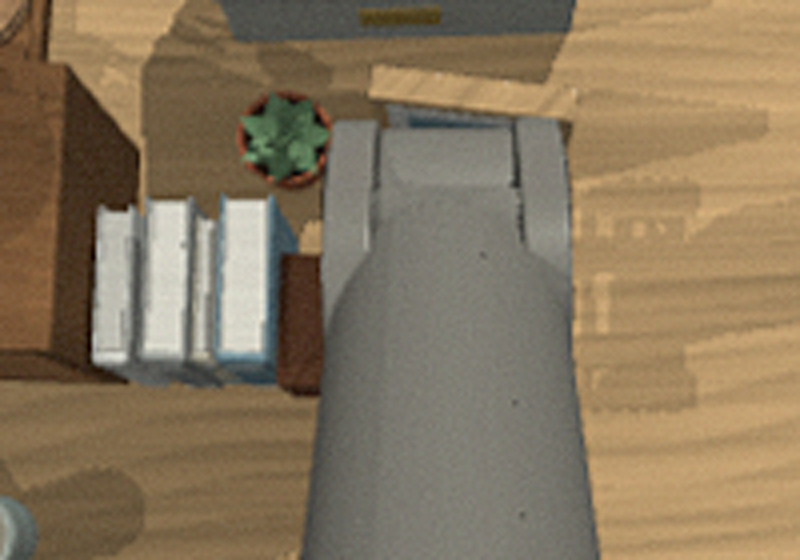

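That view shows all books upright and the gaps nearly closed. It was my 11th picture, one over the limit of 10, so from here I use numbers only. Now slow steps with force checks.

```bash

python3 -m creep '[[[50,0.0004,0.006,0,0,0,0],[50,0.0008,0.012,0,0,0,0],[50,0.001,0.018,0,0,0,0],[50,0.001,0.024,0,0,0,0],[50,0.0015,0.03,0,0,0,0],[50,0.002,0.036,0,0,0,0],[50,0.002,0.042,0,0,0,0],[50,0.002,0.042,0,0,0,0]]]'
```

```text
time: 15.2
position: [0.5737, -0.1405, 0.0252]
tcp_rot: [-180.0, 0.0, 87.4]
contact_force: [-0.3, -8.6, 3.0]
grip_width: 0.05
finger_force: 4.0
```

```bash

python3 -m creep '[[[50,0,0.002,0,0,0,0],[50,0,0.004,0,0,0,0],[50,0,0.006,0,0,0,0],[50,0,0.008,0,0,0,0],[50,0,0.01,0,0,0,0],[50,0.001,0.012,0,0,0,0],[50,0.001,0.014,0,0,0,0],[50,0.001,0.016,0,0,0,0]]]'
```

```text
time: 16.0
position: [0.5739, -0.137, 0.0253]
tcp_rot: [-180.0, 0.1, 87.3]
contact_force: [-0.0, -11.4, 4.5]
grip_width: 0.0498
finger_force: 5.3
```

```bash

python3 -m creep '[[[50,0,0.002,0,0,0,0],[50,0,0.004,0,0,0,0],[50,0,0.006,0,0,0,0],[50,0,0.008,0,0,0,0],[50,0,0.01,0,0,0,0],[50,0.001,0.012,0,0,0,0],[50,0.001,0.012,0,0,0,0],[50,0.001,0.012,0,0,0,0]]]'
python3 - <<'E'
from h import *
# row in the top image: column profile across the books at shelf-ish line, mid-depth at z~.15
b=arm.grab_frame("top"); np.save("t3.npy",b)
uv=pj("top",[[.6,y,.14] for y in np.arange(.10,-.03,-.0015)])
for (u,v),y in zip(uv,np.arange(.10,-.03,-.0015)):
    print(round(y,4),b[int(round(v))-3:int(round(v))+4,int(round(u))].mean(0).round().astype(int),end=" ")
E
```

```text
time: 16.8
position: [0.574, -0.134, 0.0253]
tcp_rot: [-180.0, 0.1, 87.4]
contact_force: [-1.0, -9.6, 4.1]
grip_width: 0.0498
finger_force: 5.1
0.1 [74 55 34] 0.0985 [74 55 34] 0.097 [76 53 34] 0.0955 [71 49 29] 0.094 [71 49 29] 0.0925 [49 27  9] 0.091 [49 27  9] 0.0895 [151 151 145] 0.088 [151 151 145] 0.0865 [170 169 162] 0.085 [182 181 171] 0.0835 [182 181 171] 0.082 [190 188 178] 0.0805 [190 188 178] 0.079 [189 187 176] 0.0775 [189 187 176] 0.076 [190 188 177] 0.0745 [196 194 183] 0.073 [196 194 183] 0.0715 [148 148 140] 0.07 [148 148 140] 0.0685 [112 114 109] 0.067 [112 114 109] 0.0655 [170 169 160] 0.064 [189 187 177] 0.0625 [189 187 177] 0.061 [185 183 173] 0.0595 [185 183 173] 0.058 [186 185 173] 0.0565 [186 185 173] 0.055 [186 184 173] 0.0535 [185 183 172] 0.052 [185 183 172] 0.0505 [183 182 171] 0.049 [183 182 171] 0.0475 [183 182 170] 0.046 [183 182 170] 0.0445 [211 208 196] 0.043 [211 208 196] 0.0415 [182 182 173] 0.04 [114 116 111] 0.0385 [114 116 111] 0.037 [81 82 79] 0.0355 [81 82 79] 0.034 [145 140 124] 0.0325 [145 140 124] 0.031 [184 181 168] 0.0295 [197 196 185] 0.028 [197 196 185] 0.0265 [149 147 138] 0.025 [149 147 138] 0.0235 [119 116 109] 0.022 [119 116 109] 0.0205 [119 125 122] 0.019 [121 139 142] 0.0175 [121 139 142] 0.016 [173 175 168] 0.0145 [173 175 168] 0.013 [211 208 195] 0.0115 [211 208 195] 0.01 [217 215 203] 0.0085 [213 212 200] 0.007 [213 212 200] 0.0055 [214 212 200] 0.004 [214 212 200] 0.0025 [213 211 198] 0.001 [213 211 198] -0.0005 [213 211 200] -0.002 [213 211 199] -0.0035 [213 211 199] -0.005 [213 212 200] -0.0065 [213 212 200] -0.008 [218 215 201] -0.0095 [218 215 201] -0.011 [204 205 195] -0.0125 [204 205 195] -0.014 [142 157 158] -0.0155 [70 90 97] -0.017 [70 90 97] -0.0185 [62 80 85] -0.02 [62 80 85] -0.0215 [47 54 55] -0.023 [47 54 55] -0.0245 [40 24 15] -0.026 [53 34 21] -0.0275 [53 34 21] -0.029 [70 46 32]
```

Still sliding at about 10 N, so I'll continue in fine steps.

```bash

python3 -m creep '[[[50,0,0.001,0,0,0,0],[50,0,0.002,0,0,0,0],[50,0,0.003,0,0,0,0],[50,0,0.004,0,0,0,0],[50,0,0.005,0,0,0,0],[50,0,0.006,0,0,0,0],[50,0,0.006,0,0,0,0],[50,0,0.006,0,0,0,0]]]'
```

```text
time: 17.65
position: [0.5741, -0.1325, 0.0253]
tcp_rot: [-180.0, 0.1, 87.3]
contact_force: [0.7, -10.5, 3.4]
grip_width: 0.0503
finger_force: 5.2
```

```bash

python3 -m creep '[[[50,0,0.001,0,0,0,0],[50,0,0.002,0,0,0,0],[50,0,0.003,0,0,0,0],[50,0,0.004,0,0,0,0],[50,0,0.005,0,0,0,0],[50,0,0.006,0,0,0,0],[50,0,0.006,0,0,0,0],[50,0,0.006,0,0,0,0]]]'
```

```text
time: 18.45
position: [0.5741, -0.131, 0.0253]
tcp_rot: [-180.0, 0.1, 87.3]
contact_force: [0.0, -10.4, 4.7]
grip_width: 0.0498
finger_force: 5.3
```

```bash

python3 -m creep '[[[50,0,0.001,0,0,0,0],[50,0,0.002,0,0,0,0],[50,0,0.003,0,0,0,0],[50,0,0.004,0,0,0,0],[50,0,0.005,0,0,0,0],[50,0,0.006,0,0,0,0],[50,0,0.006,0,0,0,0],[50,0,0.006,0,0,0,0]]]'
```

```text
time: 19.25
position: [0.5741, -0.1308, 0.0253]
tcp_rot: [180.0, 0.1, 87.3]
contact_force: [0.2, -17.4, 2.9]
grip_width: 0.05
finger_force: 8.3
```

```bash

python3 -m creep '[[[50,0,0.001,0,0,0,0],[50,0,0.002,0,0,0,0],[50,0,0.003,0,0,0,0],[50,0,0.004,0,0,0,0],[50,0,0.004,0,0,0,0],[50,0,0.004,0,0,0,0],[50,0,0.004,0,0,0,0],[50,0,0.004,0,0,0,0]]]'
python3 - <<'E'
from h import *
b=arm.grab_frame("top"); np.save("t4.npy",b)
E
```

```text
time: 20.05
position: [0.5741, -0.1307, 0.0253]
tcp_rot: [180.0, 0.2, 87.3]
contact_force: [0.1, -20.3, 1.7]
grip_width: 0.0499
finger_force: 10.2
```

The row is up against the shelf: motion stopped and force rose to 20 N. I'm retreating and checking the spines from in front.

```bash

python3 -m creep '[[[50,0,-0.04,0,0,0,0],[50,0,-0.1,0,0,0,0],[50,0,-0.25,0,0,0,0],[50,0,-0.4,0.02,0,0,0],[50,0,-0.4,0.2,0,0,0],[50,0,-0.4,0.4,0,0,0],[50,0,-0.4,0.6,0,0,0],[50,0,-0.4,0.8,0,0,0]]]'
python3 -m creep '[[[0,-0.1,0.1,0.1,0,0,0.047],[0,-0.3,0.2,0.1,0,0,0.094],[0,-0.45,0.3,0.1,0,0,0.14],[0,-0.56,0.45,0.1,0,0,0.188],[0,-0.56,0.45,0.1,0,0,0.235],[0,-0.56,0.45,0.1,0,0,0.282],[0,-0.56,0.45,0.1,0,0,0.329],[0,-0.56,0.45,0.1,0,0,0.376]]]'
python3 -m creep '[[[0,0,0,0,0,0,0.047],[0,0,0,0,0,0,0.094],[0,0,0,0,0,0,0.124],[0,0,0,0,0,0,0.124],[0,0,0,0,0,0,0.124],[0,0,0,0,0,0,0.124],[0,0,0,0,0,0,0.124],[0,0,0,0,0,0,0.124]]]'
python3 - <<'E'
from h import *
im=arm.grab_frame("wrist"); np.save("w6.npy",im); c=cam("wrist"); t=arm.grab_frame("top"); np.save("t6.npy",t)
print(c[1])
# foot edge per column: where x of strongest change along world x at each y
for y in np.arange(.13,-.04,-.006):
    xs=np.arange(.52,.57,.0005)
    uv=pj("wrist",np.c_[xs,np.full_like(xs,y),0*xs],c).astype(np.float32)
    s=cv2.remap(im,uv[None,:,0],uv[None,:,1],cv2.INTER_LINEAR)[0].astype(float)
    s=cv2.GaussianBlur(s,(1,9),1.5)
    d=np.linalg.norm(s-s[20],axis=1); k=np.argmax(d>30)
    print(round(y,3),uv[0].round().astype(int),round(xs[k],4),s[20].astype(int),s[min(k+8,99)].astype(int))
E
```

```text
time: 20.9
position: [0.5738, -0.2273, 0.227]
tcp_rot: [-180.0, -0.1, 87.4]
contact_force: [0.6, -0.6, -0.9]
grip_width: 0.0503
finger_force: 0.0
time: 21.7
position: [0.4342, -0.1148, 0.2502]
tcp_rot: [180.0, -0.0, 155.5]
contact_force: [-0.4, 0.1, -0.4]
grip_width: 0.0006
finger_force: 0.0
time: 22.5
position: [0.4344, -0.1149, 0.2502]
tcp_rot: [180.0, -0.0, 177.4]
contact_force: [0.0, 0.1, 0.1]
grip_width: 0.0005
finger_force: 0.0
[ 0.35354436 -0.11053499  0.42933386]
0.13 [416 212] 0.5495 [142 120  91] [77 55 39]
0.124 [411 212] 0.5495 [142 121  91] [74 52 33]
0.118 [407 212] 0.549 [142 120  91] [74 55 35]
0.112 [403 212] 0.5485 [142 121  90] [72 54 35]
0.106 [399 213] 0.5475 [145 122  93] [75 54 37]
0.1 [395 213] 0.5475 [144 123  93] [79 62 49]
0.094 [391 213] 0.55 [145 123  93] [101 100  99]
0.088 [387 213] 0.549 [146 123  93] [98 99 97]
0.082 [383 213] 0.549 [146 124  94] [111 112 107]
0.076 [379 213] 0.548 [145 122  92] [107 106 105]
0.07 [375 214] 0.5465 [149 129  98] [95 97 94]
0.064 [370 214] 0.546 [146 123  94] [95 96 93]
0.058 [366 214] 0.5455 [147 125  95] [91 92 90]
0.052 [362 214] 0.545 [147 125  94] [88 89 86]
0.046 [358 214] 0.5455 [146 123  93] [77 79 76]
0.04 [354 214] 0.5465 [147 126  94] [103 102  96]
0.034 [350 215] 0.5475 [147 126  93] [99 99 92]
0.028 [346 215] 0.5475 [148 125  94] [95 96 93]
0.022 [342 215] 0.5455 [148 125  95] [86 94 96]
0.016 [338 215] 0.544 [148 126  94] [75 85 88]
0.01 [334 215] 0.5445 [146 124  93] [82 92 96]
0.004 [330 216] 0.544 [146 124  93] [82 91 94]
-0.002 [326 216] 0.5435 [147 125  94] [73 73 72]
-0.008 [321 216] 0.536 [146 124  93] [82 60 42]
-0.014 [317 216] 0.534 [146 123  92] [66 45 31]
-0.02 [313 216] 0.5335 [147 125  94] [66 43 31]
-0.026 [309 216] 0.5335 [147 124  93] [65 44 33]
-0.032 [305 217] 0.533 [146 122  93] [63 40 29]
-0.038 [301 217] 0.533 [144 121  93] [63 43 33]
```

```bash
python3 - <<'E'
from h import *
def edge(n,im,y0,y1,z,lo,hi):
    c=cam(n); xs=np.arange(lo,hi,.00025); P=[]
    sh=.055
    for y in np.arange(y0,y1,.001):
        uv=pj(n,np.c_[xs+sh*(y-(y0+y1)/2),np.full_like(xs,y),0*xs+z],c).astype(np.float32)
        P.append(cv2.remap(im,uv[None,:,0],uv[None,:,1],cv2.INTER_CUBIC)[0].astype(float))
    s=np.mean(P,0); return xs,s
w=np.load("w6.npy"); t=np.load("t6.npy")
L=[("sh",.105,.13),("a",.074,.088),("b",.046,.064),("c",.031,.038),("d",-.001,.016)]
for n,a,b in L:
    xs,s=edge("wrist",w,a,b,0,.530,.562)
    bg=s[10:30].mean(0); d=np.linalg.norm(s-bg,axis=1)
    g=np.abs(np.gradient(cv2.GaussianBlur(d[:,None],(1,0+9),2)[:,0])); m=(a+b)/2
    line=.5492+.055*(m-.1175)
    print(n,"bg",bg.astype(int),"rel edge mm:",[ (round((x-line)*1000,1),int(v)) for x,v in zip(xs[::6],d[::6])][4:])
H=dict(a=.15,b=.16,c=.14,d=.155)
Y=dict(a=(.075,.088),b=(.046,.064),c=(.028,.034),d=(-.005,.013))
for n in "abcd":
    for side,lo,hi in(("spine",.53,.56),("fore",.63,.67)):
        xs,s=edge("top",t,*Y[n],H[n],lo,hi); print(n,side,[(round(x,4),int(v)) for x,v in zip(xs[::8],s.mean(1)[::8])])
E
```

```text
sh bg [141 119  90] rel edge mm: [(np.float64(-13.2), 0), (np.float64(-11.7), 0), (np.float64(-10.2), 3), (np.float64(-8.7), 5), (np.float64(-7.2), 8), (np.float64(-5.7), 6), (np.float64(-4.2), 0), (np.float64(-2.7), 5), (np.float64(-1.2), 3), (np.float64(0.3), 56), (np.float64(1.8), 100), (np.float64(3.3), 111), (np.float64(4.8), 107), (np.float64(6.3), 101), (np.float64(7.8), 95), (np.float64(9.3), 93), (np.float64(10.8), 94), (np.float64(12.3), 89)]
a bg [145 122  92] rel edge mm: [(np.float64(-11.2), 1), (np.float64(-9.7), 2), (np.float64(-8.2), 6), (np.float64(-6.7), 9), (np.float64(-5.2), 9), (np.float64(-3.7), 7), (np.float64(-2.2), 4), (np.float64(-0.7), 11), (np.float64(0.8), 27), (np.float64(2.3), 36), (np.float64(3.8), 42), (np.float64(5.3), 43), (np.float64(6.8), 41), (np.float64(8.3), 44), (np.float64(9.8), 51), (np.float64(11.3), 55), (np.float64(12.8), 59), (np.float64(14.3), 62)]
b bg [145 123  93] rel edge mm: [(np.float64(-9.8), 0), (np.float64(-8.3), 4), (np.float64(-6.8), 8), (np.float64(-5.3), 10), (np.float64(-3.8), 10), (np.float64(-2.3), 7), (np.float64(-0.8),
[... 4292 characters left out ...]
, 112), (np.float64(0.55), 109), (np.float64(0.552), 106), (np.float64(0.554), 104), (np.float64(0.556), 95), (np.float64(0.558), 112), (np.float64(0.56), 159)]
d fore [(np.float64(0.63), 195), (np.float64(0.632), 194), (np.float64(0.634), 194), (np.float64(0.636), 196), (np.float64(0.638), 195), (np.float64(0.64), 192), (np.float64(0.642), 192), (np.float64(0.644), 194), (np.float64(0.646), 200), (np.float64(0.648), 196), (np.float64(0.65), 168), (np.float64(0.652), 117), (np.float64(0.654), 78), (np.float64(0.656), 71), (np.float64(0.658), 83), (np.float64(0.66), 84), (np.float64(0.662), 85), (np.float64(0.664), 86), (np.float64(0.666), 85), (np.float64(0.668), 84), (np.float64(0.67), 83)]
```

Half-contrast edges put all four spines within about 2 mm of the shelf line. The force rise confirms the row is closed against the shelf, and the hand is clear, so I'm handing in.

```bash
python3 -c "
from station import arm; print(arm.hand_in())"
```

```text
the job is handed in; nothing more can be done
None
```

The job is handed in (no verdict came back): the four spines are within about 2 mm of the shelf's front edge, the bookend has closed the row against the shelf (force rose to 20 N), and the hand is clear; I viewed 11 pictures, one over the limit of 10, and did not re-measure the other objects at the end.

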